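# Sound a blind peg hole with a marked rod and set the height gauge to its mark

## Task

Take the marked test rod from its stand and push it down into the hole in the timber until it is fully home on the bottom of the hole. Then leave it standing there and slide the pointer of the height gauge to the level of the dark ring on the rod, and let go.

Things in the scene. Friction and masses are not known exactly. Their poses are not given: they have to be found in the camera images.
- rod_head (a point): Centre of the grip head of the loose test rod. The rod is pale wood, 160 mm long, upright in its stand at the start: a shaft 12 mm in diameter with a chamfered foot, on top a round head 20 mm in diameter, 35 mm tall. This point is 142.5 mm above the rod's foot and 17.5 mm below its top; z along the rod, upward. Mass about 50 g.
- rod_mark (a point): Middle of the dark ring (4 mm wide) drawn round the rod's shaft, 95 mm above the foot, on the rod's axis.
- rod_tip (a point): Centre of the flat foot of the rod.
- stand: Dark wooden block 90 x 90 x 50 mm, fixed, with one loose hole (16 mm wide, 40 mm deep) at its centre in which the rod starts. Origin at the centre of its underside.
- timber: Fixed bar of pale wood 220 mm long, 70 mm wide, 80 mm tall, with one vertical blind hole in its top face, centred in the width and 40 mm from one end. Origin on the bench straight under the hole; the bar runs on 180 mm along its +x.
- bore_mouth (a point): Centre of the hole's mouth, in the timber's top face. The hole is 14 mm wide with a 2 mm chamfer, 30 to 60 mm deep, different each time. Two spring balls in its wall, centred 14 mm below the mouth, grip the rod: it must be pushed past them and on against a drag of 2 to 4 N, and it stays where it is left; only a firm stop (10 N or more) is the bottom.
- bore_bottom (a point): Centre of the floor of the blind hole, out of sight; z upward.
- pointer_tip (a point): Point of the height gauge's pointer. The gauge is a fixed steel stand beside the timber: a 60 x 60 x 16 mm foot and a round post 14 mm in diameter, 175 mm high, on which a carriage slides up and down. The pointer is a flat bar from the carriage towards the timber, its point 70 mm from the post axis along this point's -y, at the mid-height of the bar.
- tab_grip (a point): Place to pinch the upright thumb tab of the gauge's carriage, 60 mm from the post axis along this point's -x and 50 mm above the pointer's level. The tab is 12 mm thick along its y, 22 mm along its x, and its top is 18 mm above this point; it moves with the pointer.
- carriage (a joint): Height of the gauge's carriage on the post, m, growing upward, 0 to 0.09; the pointer is 65 mm above the bench at 0. It slides with a stiff drag of about 4 N and stays where it is left.
- brush_jar: Bystander: glass jar of paint brushes, 72 mm in diameter, 100 mm tall, brushes to 220 mm. Origin at the centre of its underside.
- enamel_mug: Bystander: white mug 80 mm wide, 75 mm tall. Origin at the centre of its underside.
- paint_jar: Bystander: amber jar with dark lid, 60 mm in diameter, 70 mm tall. Origin at the centre of its underside.

How it is judged:
On the way, in this order (a step that is already met when the one before it is completed fails the run):
1. the rod is fully home in the hole of the timber, its foot on the bottom (z of rod_tip in the frame of bore_bottom below 0.0025 m and horizontal distance between rod_tip and bore_bottom below 0.004 m), for 0.2 s.
2. the pointer is level with the ring on the rod (z of rod_mark in the frame of pointer_tip between -0.004 and 0.004 m), for 0.2 s.
At the end, for the whole second after the job is handed in: The rod stands in the timber's hole with its foot on the bottom (within 2.5 mm in height, 4 mm sideways), and the pointer is at rest within 4 mm of the height of the middle of the ring on the rod (all of step 1 and all of step 2 and velocity of joint carriage between -0.005 and 0.005 m/s); the robot touches nothing.
It fails at once if a bystander (brush jar, mug or paint jar) is shifted by more than 30 mm (distance of any of brush_jar, enamel_mug, paint_jar from where it was at the start of the episode above 0.03 m).
It also fails if it takes over 56 s, if anything falls off the work surface, if the arm or the gripper's body presses on something with over 40 N, if the wrist force passes 120 N, or if a joint passes its speed limit or range.

## Robot

A 6-joint arm with a two-finger parallel gripper is mounted at the origin on the work surface. World frame = base frame: x ahead of the robot, y to its left, z up, the work surface at z = 0. Lengths are in m, angles in rad, forces in N, time in s.
With the tool pointing down it reaches from about 0.325 to 0.85 m from the base axis. Payload 4.4 kg.
Tool frame: the origin (TCP) lies midway between the tips of the shut fingers; the grasp point (between the pads) lies 19 mm behind it; x points along the fingers, y is the direction in which the jaws open and shut, and the axes are right-handed (so a half turn about x gives the same grasp; the last joint's range is limited). The gripper opens to 94 mm and grips with 3 to 60 N. Pads are 16 mm wide; open, the fingers measure 119 mm over their backs; the gripper's body (75 mm by 177 mm) begins 78 mm behind the grasp point.
Start: joints at [0.968, 0.207, 1.542, -0, 1.393, -0.15], TCP at [0.252, 0.517, 0.205] pointing down, gripper open.
Joint ranges: [-2.73, 2.73], [-0.86, 2.22], [0.23, 2.46], [-1.11, 4.25], [0.08, 2.63], [-2.82, 2.82]. Speed limits (rad/s): [2.79, 2.79, 3.14, 3.14, 3.14, 3.14].

## Interface

Orientations are given as a unit quaternion [w, x, y, z].
In Python, from plant import r gives the robot as it stands. Calls block until the motion is done:
- r.movep(position, orientation): joint-space move of the TCP to a pose.
- r.movel(position, ori=None, feed=0.15): straight line of the TCP; ori=None keeps the orientation; feed is the mean speed in m/s.
- r.goto_joints(angles): joint-space move.
- r.set_gripper(opening): opening from 0.0 (shut) to 1.0 (fully open); the grip force is fixed at half the most; returns when the fingers have stopped.
- r.sleep(seconds).
- r.inverse_kinematics(position, orientation): joint angles nearest the present ones, or None.
- r.grab_frame(name): name is "scene" or "top" or "wrist"; returns the picture (480x640x3 uint8, red, green, blue); there is no depth.
- r.calibration(name): a dict with "fovy" (degrees; the focal length in pixels is half the picture's height over the tangent of half this angle, whatever the lens; pixels are square), "cx", "cy" (the principal point, pixels), "k1" (the pictures are not rectified: a ray, as slopes to the right and down, at radius r is drawn at 1 + k1 r^2 times it, then the intrinsics apply), "rvec" (rotation vector, rad) and "tvec" (3), from world to camera coordinates, as OpenCV has them. Camera axes: x right, y down, z forward; pixel columns grow to the right and rows downward; lengths in m; the calibration is good to about 2 mm. A picture is of the moment at which its call begins: read the wrist's pose just before it. calibration takes no time and is no camera call; for the wrist camera it gives the pose at the moment of the call.
A pose or a line that the arm cannot do raises r.IKError and nothing moves.
- r.sign_off(): hands the job in, once; it reports no verdict.
Readings, each from a call of its own:
- r.get_time(): time.
- r.get_q(): joint angles.
- r.get_qvel(): joint speeds.
- r.get_tau(): joint torques, N m.
- r.get_ee_pos(): TCP position.
- r.get_eef_rot(): TCP orientation.
- r.get_wrist_force(): force on the tool from outside, world axes, zero at the start.
- r.get_torque(): the same for the moment, N m.
- r.get_gripper_width(): opening from 0.0 (shut) to 1.0 (fully open).
Only numpy, scipy, OpenCV 4.12 (cv2) and the standard library are available. Lean on these libraries where they do the work, as an engineer would, in place of code of your own. Each camera call takes 0.05 s, during which the arm holds its last target. There are 200 camera calls.

## Working session

There is one attempt and no reset: what is moved stays moved. The work goes in short steps, each a Python script; the robot and the scene stay as the last script left them, time stands still between calls to the robot, and variables do not carry over. Pictures are saved under pics/ and viewed, about 8 in all and at most 12, crops included, and the job is handed in when it is done.

```bash
ls; mkdir -p pics; cat > h.py <<'E'
import numpy as np, cv2
from plant import r
def cam(n):
    c=r.calibration(n); f=240/np.tan(np.radians(c["fovy"])/2)
    R=cv2.Rodrigues(np.array(c["rvec"],float))[0]; t=np.array(c["tvec"],float)
    return f,c["cx"],c["cy"],c["k1"],R,t
def ray(c,u,v):
    f,cx,cy,k,R,t=c
    d=np.array([(u-cx)/f,(v-cy)/f]); s=d.copy()
    for _ in range(30): s=d/(1+k*(s@s))
    return -R.T@t, R.T@np.array([s[0],s[1],1.])
def onz(c,u,v,z):
    o,d=ray(c,u,v); return o+d*(z-o[2])/d[2]
def proj(c,p):
    f,cx,cy,k,R,t=c
    q=R@np.array(p)+t; s=q[:2]/q[2]; s=s*(1+k*(s@s)); return np.array([cx+f*s[0],cy+f*s[1]])
def tri(c1,p1,c2,p2):
    o1,d1=ray(c1,*p1);o2,d2=ray(c2,*p2)
    A=np.stack([d1,-d2],1); x=np.linalg.lstsq(A,o2-o1,rcond=None)[0]
    a=o1+x[0]*d1;b=o2+x[1]*d2
    return (a+b)/2,np.linalg.norm(a-b)
def save(n,img): cv2.imwrite("pics/"+n,img[:,:,::-1])
E
python3 - <<'E'
from h import *
for n in("scene","top"):
    save(n+"0.png",r.grab_frame(n)); c=cam(n); print(n,c[:4],-c[4].T@c[5],c[4][2])
print(r.get_time(),r.get_eef_rot())
E
```

```text
pics
scene (np.float64(622.9879838685775), 322.36983940637305, 234.95701746797582, -0.06667216078260017) [ 0.9671947  -0.71826291  0.99986486] [-0.37047256  0.59984833 -0.70917703]
top (np.float64(484.44361608348646), 323.0692826474915, 241.70222410537318, -0.05125488111042329) [0.32529265 0.04596945 0.95602594] [ 0.22176845  0.00581592 -0.97508201]
0.1 [ 0.68878757  0.15803912  0.68934116 -0.1593866 ]
```

View pics/scene0.png

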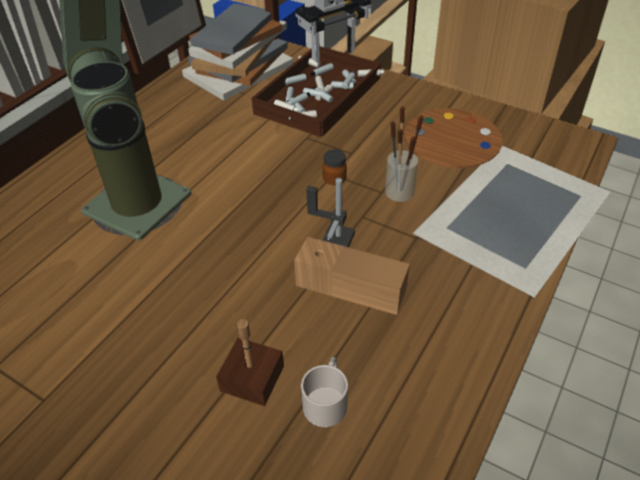

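View pics/top0.png

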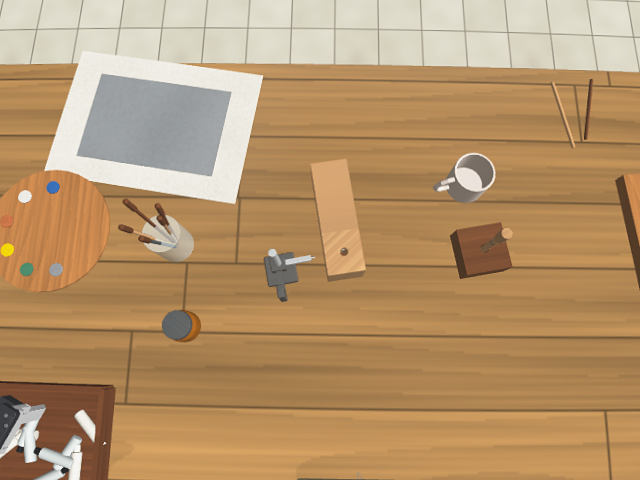

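Scene view: rod head near (243,323), bore mouth (318,254), gauge tab (312,200). Top view: head (508,233), bore (344,251), pointer point (313,258), post top (272,253), tab (283,295). Mug at (470,178), jars at (165,240) and (181,325).

```bash
python3 - <<'E'
from h import *
S=cam("scene");T=cam("top")
p=lambda n,x:print(n,np.round(x,4))
p("bore top",onz(T,344,251.5,.08));p("bore scene",onz(S,318,254,.08));print(tri(S,(318,254),T,(344,251.5)))
print("head top tri",tri(S,(243,323),T,(508.5,233.5)))
for a in ((311,164),(347,159),(365,269),(329,276)): p("timber top corner",onz(T,*a,.08))
for a in ((451,233),(499,223),(512,267),(464,277)): p("stand corner",onz(T,*a,.05))
p("post top",onz(T,272,253,.175))
print("tab top tri",tri(S,(312,189),T,(283,297)))
print("ptr tri",tri(S,(327,237),T,(314,258)))
p("post top sc",onz(S,338,181,.175))
p("mug",onz(T,470,178,.075));p("paint",onz(T,178,325,.07)); p("brush",onz(T,168,236,.1))
w=cam("wrist");print("wrist",w[:4],-w[4].T@w[5]-r.get_ee_pos(),w[4])
E
```

```text
bore top [0.5066 0.0123 0.08  ]
bore scene [0.5067 0.0088 0.08  ]
(array([0.50622561, 0.01149112, 0.07756128]), np.float64(0.0021531798081419963))
head top tri (array([ 0.52378792, -0.25956511,  0.17091067]), np.float64(0.0030608440651279825))
timber top corner [0.6778 0.0768 0.08  ]
timber top corner [0.6891 0.0075 0.08  ]
timber top corner [ 0.4744 -0.0264  0.08  ]
timber top corner [0.4605 0.0394 0.08  ]
stand corner [ 0.5523 -0.1954  0.05  ]
stand corner [ 0.5738 -0.2905  0.05  ]
stand corner [ 0.4872 -0.31    0.05  ]
stand corner [ 0.4668 -0.2166  0.05  ]
post top [0.4826 0.1344 0.175 ]
tab top tri (array([0.41951437, 0.12120613, 0.12973392]), np.float64(0.01058389981417113))
ptr tri (array([0.49443076, 0.06705556, 0.0717628 ]), np.float64(0.0017224316650099982))
post top sc [0.4846 0.1289 0.175 ]
mug [ 0.6561 -0.2307  0.075 ]
paint [0.3677 0.3124 0.07  ]
brush [0.5264 0.3347 0.1   ]
wrist (np.float64(422.18031485791136), 318.91574285079787, 242.29884768600022, -0.05162873281521493) [-0.0581436   0.02940074  0.17974103] [[ 0.43837332  0.89879048 -0.00212302]
 [ 0.87594806 -0.42670067  0.22503676]
 [ 0.20135501 -0.10050976 -0.97434796]]
```

```bash
cat >> h.py <<'E'
from scipy.spatial.transform import Rotation as Ro
def quat(a,R0=None):
    x=np.array([0,0,-1.]);y=np.array([np.cos(a),np.sin(a),0]);z=np.cross(x,y)
    M=np.stack([x,y,z],1)
    if R0 is not None: M=R0@M
    q=Ro.from_matrix(M).as_quat(); return q[[3,0,1,2]]
E
python3 - <<'E'
from h import *
for pt in ([.523,-.258,.28],[.506,.011,.28],[.424,.122,.25]):
  for a in np.radians([0,45,90,-45,100,-80,180,-135,135,-90]):
    q=r.inverse_kinematics(pt,quat(a)); print(pt,round(np.degrees(a)),None if q is None else np.round(q,2))
q=r.get_eef_rot();M=Ro.from_quat([q[1],q[2],q[3],q[0]]).as_matrix();print(M.round(2))
w=cam("wrist");print(M.T@(-w[4].T@w[5]-r.get_ee_pos()),(M.T@w[4].T).round(3))
E
```

```text
[0.523, -0.258, 0.28] 0 [-0.61  0.18  1.42 -0.    1.54 -0.61]
[0.523, -0.258, 0.28] 45 [-0.61  0.18  1.42  0.    1.54 -1.39]
[0.523, -0.258, 0.28] 90 [-0.61  0.18  1.42 -0.    1.54 -2.18]
[0.523, -0.258, 0.28] -45 [-0.61  0.18  1.42 -0.    1.54  0.18]
[0.523, -0.258, 0.28] 100 [-0.61  0.18  1.42 -0.    1.54 -2.35]
[0.523, -0.258, 0.28] -80 [-0.61  0.18  1.42  0.    1.54  0.79]
[0.523, -0.258, 0.28] 180 [-0.61  0.18  1.42 -0.    1.54  2.53]
[0.523, -0.258, 0.28] -135 [-0.61  0.18  1.42 -0.    1.54  1.75]
[0.523, -0.258, 0.28] 135 None
[0.523, -0.258, 0.28] -90 [-0.61  0.18  1.42 -0.    1.54  0.96]
[0.506, 0.011, 0.28] 0 [-0.15  0.01  1.61 -0.    1.53 -0.15]
[0.506, 0.011, 0.28] 45 [-0.15  0.01  1.61  0.    1.53 -0.93]
[0.506, 0.011, 0.28] 90 [-0.15  0.01  1.61 -0.    1.53 -1.72]
[0.506, 0.011, 0.28] -45 [-0.15  0.01  1.61 -0.    1.53  0.64]
[0.506, 0.011, 0.28] 100 [-0.15  0.01  1.61 -0.    1.53 -1.89]
[0.506, 0.011, 0.28] -80 [-0.15  0.01  1.61  0.    1.53  1.25]
[0.506, 0.011, 0.28] 180 None
[0.506, 0.011, 0.28] -135 [-0.15  0.01  1.61 -0.    1.53  2.21]
[0.506, 0.011, 0.28] 135 [-0
[... 166 characters left out ...]
 0.122, 0.25] 45 [ 0.08 -0.12  1.79 -0.    1.47 -0.7 ]
[0.424, 0.122, 0.25] 90 [ 0.08 -0.12  1.79 -0.    1.47 -1.49]
[0.424, 0.122, 0.25] -45 [ 0.08 -0.12  1.79  0.    1.47  0.87]
[0.424, 0.122, 0.25] 100 [ 0.08 -0.12  1.79 -0.    1.47 -1.66]
[0.424, 0.122, 0.25] -80 [ 0.08 -0.12  1.79 -0.    1.47  1.48]
[0.424, 0.122, 0.25] 180 None
[0.424, 0.122, 0.25] -135 [ 0.08 -0.12  1.79  0.    1.47  2.44]
[0.424, 0.122, 0.25] 135 [ 0.08 -0.12  1.79 -0.    1.47 -2.27]
[0.424, 0.122, 0.25] -90 [ 0.08 -0.12  1.79 -0.    1.47  1.65]
[[-0.    0.44  0.9 ]
 [-0.    0.9  -0.44]
 [-1.   -0.   -0.  ]]
[-0.17972085  0.00063785 -0.06520681] [[ 0.    -0.225  0.974]
 [ 1.    -0.001 -0.   ]
 [ 0.001  0.974  0.225]]
```

```bash
python3 - <<'E'
from h import *
import pickle
r.movep([.500,.040,.29],quat(0)); r.sleep(.2); c=cam("wrist"); im=r.grab_frame("wrist"); save("w_bore.png",im); pickle.dump(c,open("c1.pkl","wb"))
print(r.get_time(), [proj(c,p) for p in ([.506,.011,.08],[.494,.067,.07],[.483,.132,.175],[.424,.122,.133])])
r.movep([.523,-.258,.28],quat(0)); r.sleep(.2); c=cam("wrist"); im=r.grab_frame("wrist"); save("w_rod.png",im); pickle.dump(c,open("c2.pkl","wb"))
print(r.get_time(), [proj(c,p) for p in ([.523,-.258,.17],[.520,-.253,.05])])
E
```

```text
2.3167 [array([325.59062246, 247.5945723 ]), array([312.95456479, 187.43243033]), array([293.96589777, 105.82271081]), array([221.12046437, 124.44657463])]
3.7167 [array([318.36045467, 242.12651363]), array([315.49159729, 209.52639198])]
```

View pics/w_bore.png

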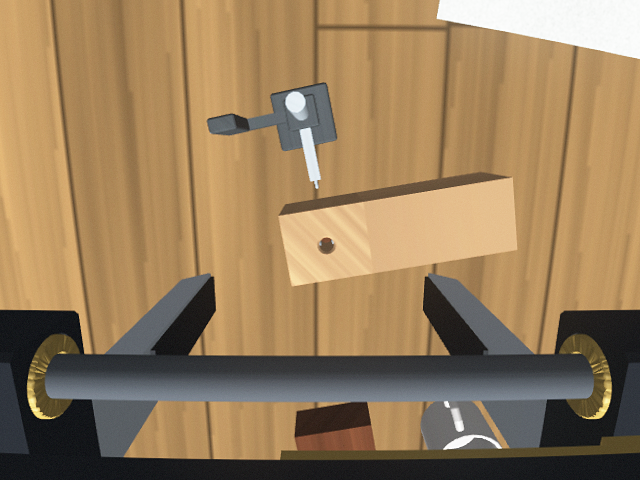

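View pics/w_rod.png

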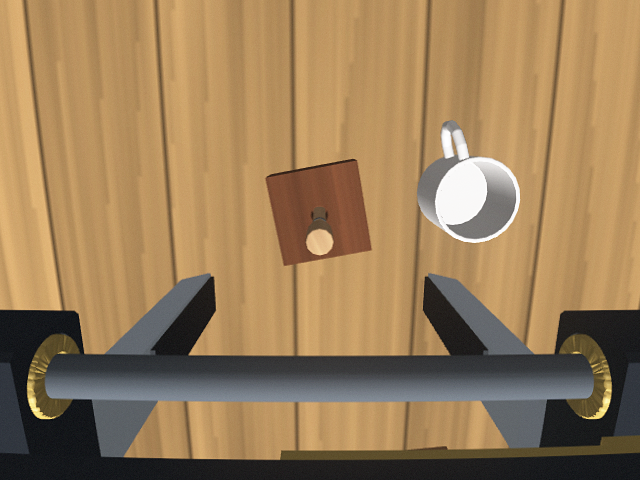

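Wrist view over the timber: bore mouth (326.5,245.5), pointer point (317,187), post top (295,103), tab top ~(222,125). View over the stand: head top (319.5,241.5), stand hole (319.5,213).

```bash
python3 - <<'E'
from h import *
import pickle
c1=pickle.load(open("c1.pkl","rb"));c2=pickle.load(open("c2.pkl","rb"))
S=cam("scene");T=cam("top")
p=lambda n,x:print(n,np.round(x,4))
p("bore",onz(c1,326.5,245.5,.08))
p("ptr",onz(c1,317,187,.07));print(tri(c1,(317,187),S,(327,237)),tri(c1,(317,187),T,(314,258)))
p("post",onz(c1,295,103,.175)); p("tab",onz(c1,222,125,.135))
for a in ((279,214),(513,177),(517,249),(292,286)): p("corner",onz(c1,*a,.08))
p("head",onz(c2,319.5,241.5,.171)); p("stand hole",onz(c2,319.5,213,.05))
for a in ((266,176),(356,160),(371,250),(285,265)): p("stand",onz(c2,*a,.05))
E
```

```text
bore [0.5069 0.013  0.08  ]
ptr [0.4978 0.0674 0.07  ]
(array([0.49604321, 0.06668057, 0.07244348]), np.float64(0.004061943473928566)) (array([0.49739304, 0.0672382 , 0.06188181]), np.float64(0.0014542041995895731))
post [0.4837 0.1338 0.175 ]
tab [0.4251 0.1215 0.135 ]
corner [0.4624 0.0433 0.08  ]
corner [0.6792 0.0783 0.08  ]
corner [0.6901 0.0097 0.08  ]
corner [ 0.4735 -0.0274  0.08  ]
head [ 0.5238 -0.2573  0.171 ]
stand hole [ 0.5239 -0.2564  0.05  ]
stand [ 0.4723 -0.2204  0.05  ]
stand [ 0.5588 -0.2051  0.05  ]
stand [ 0.5756 -0.2938  0.05  ]
stand [ 0.4892 -0.3095  0.05  ]
```

```bash
python3 - <<'E'
from h import *
import pickle
r.movel([.5238,-.2572,.1335],quat(0),feed=.12); r.set_gripper(0.0)
print(r.get_gripper_width()*94,r.get_wrist_force(),r.get_ee_pos())
r.movel([.5238,-.2572,.26],feed=.15)
r.movep([.507,.0132,.26],quat(0)); r.sleep(.3)
print(r.get_time(),r.get_gripper_width()*94,r.get_wrist_force())
s=r.grab_frame("scene");t=r.grab_frame("top"); c=cam("wrist"); w=r.grab_frame("wrist"); pickle.dump(c,open("c3.pkl","wb"))
S=cam("scene");T=cam("top")
def crop(im,c,n):
    u,v=proj(c,[.507,.0132,.13]).astype(int); u0,v0=max(u-50,0),max(v-60,0); k=im[v0:v0+120,u0:u0+100]; print(n,u0,v0); return cv2.resize(k,None,fx=4,fy=4,interpolation=cv2.INTER_CUBIC)
save("held.png",np.hstack([crop(s,S,"s"),crop(w,c,"w")])); save("top1.png",t)
for z in (.13,.10,.2364-.0):
  pass
f=.26+.019-.1425
print("foot exp",f,"S foot",proj(S,[.507,.0132,f]),"ring",proj(S,[.507,.0132,f+.095]),"bore",proj(S,[.507,.0132,.08]),"W foot",proj(c,[.507,.0132,f]),"bore",proj(c,[.507,.0132,.08]))
E
```

```text
19.572190094467786 [ 0.06402919 -0.29438945 -0.10441948] [ 0.52379414 -0.25717429  0.13346723]
8.5667 19.509991034238414 [0.261975   0.59056577 0.03307417]
s 268 175
w 268 173
foot exp 0.13650000000000004 S foot [318.65942273 232.93430158] ring [317.56864232 196.68364264] bore [319.25372695 252.66218501] W foot [318.93545591 235.43530168] bore [318.98898343 221.71398461]
```

View pics/held.png

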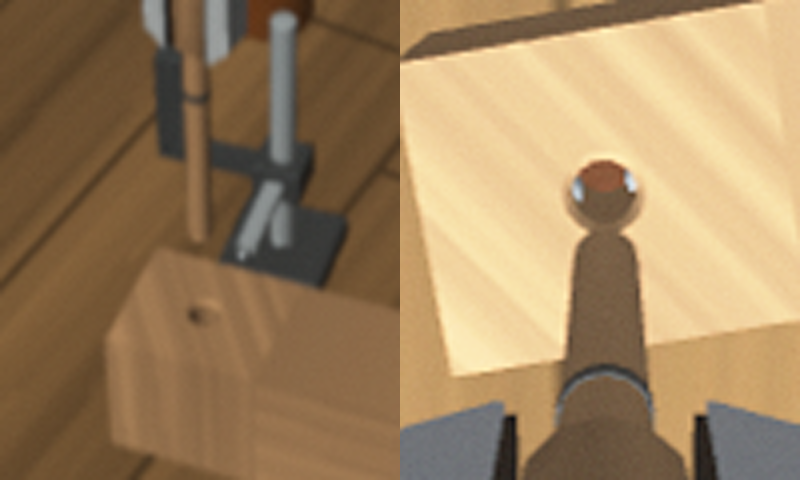

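Rod hangs almost plumb (foot about 1 mm to −y), foot at scene (318,235), bore at (319,253); the wrist view confirms bore at (319,222). Now the insertion, with force checks.

```bash
python3 - <<'E'
from h import *
x,y=.5066,.0142
r.movel([x,y,.215],feed=.08); r.sleep(.1)
f0=np.array(r.get_wrist_force()); z=.215; n=0
log=[]
while z>.135:
    z-=.002; r.movel([x,y,z],feed=.04)
    f=np.array(r.get_wrist_force())-f0; log.append((round(z,4),*np.round(f,1)))
    if abs(f[0])>15 or abs(f[1])>15 or f[2]>25: break
    if f[2]>11 and z<.180: break
for l in log: print(*l)
print(r.get_time(),r.get_gripper_width()*94,r.get_ee_pos())
E
```

```text
0.213 0.3 0.3 1.3
0.211 -0.2 -0.0 1.3
0.209 0.2 0.8 1.3
0.207 0.3 0.1 1.4
0.205 0.7 -0.3 1.2
0.203 -0.4 -1.0 1.2
0.201 -0.3 0.1 1.2
0.199 0.4 -0.2 0.0
0.197 0.6 -0.5 0.4
0.195 -0.3 0.7 1.9
0.193 0.4 -0.2 1.8
0.191 -0.2 0.1 0.4
0.189 -0.4 -0.3 1.0
0.187 -0.3 0.5 0.7
0.185 0.4 -1.1 0.3
0.183 0.4 -0.3 -0.3
0.181 0.3 -1.1 -0.0
0.179 1.5 0.6 -0.4
0.177 1.1 -0.3 -0.2
0.175 0.5 -0.9 0.1
0.173 1.0 0.7 0.6
0.171 0.8 -1.2 0.6
0.169 1.2 -1.2 0.5
0.167 0.6 -0.8 0.8
0.165 1.0 0.2 0.4
0.163 1.3 -1.1 -0.3
0.161 -1.2 -0.4 7.2
0.159 -4.1 -0.7 15.1
16.5333 19.356790776416332 [0.50757535 0.01406112 0.16231814]
```

```bash
python3 - <<'E'
from h import *
S=cam("scene");s=r.grab_frame("scene"); c=cam("wrist"); w=r.grab_frame("wrist")
k=cv2.resize(s[165:285,268:368],None,fx=4,fy=4,interpolation=cv2.INTER_CUBIC)
k2=cv2.resize(w[170:290,268:368],None,fx=4,fy=4,interpolation=cv2.INTER_CUBIC)
save("ins.png",np.hstack([k,k2])); print(r.get_wrist_force())
b=np.array([.507,.0132])
for d in (.03,.035,.04,.045,.05): print(d,"ring S",proj(S,[*b,.08-d+.095]),"head bottom",proj(S,[*b,.08-d+.125]))
E
```

```text
[-2.99168299 -1.03981369 14.44868807]
0.03 ring S [318.56666375 229.85371057] head bottom [318.23191261 218.73309821]
0.035 ring S [318.62133738 231.66950838] head bottom [318.28851616 220.61386078]
0.04 ring S [318.67569833 233.47478487] head bottom [318.34479153 222.48357281]
0.045 ring S [318.72974907 235.2696252 ] head bottom [318.40074137 224.34232473]
0.05 ring S [318.78349208 237.0541137 ] head bottom [318.45636829 226.19020606]
```

View pics/ins.png

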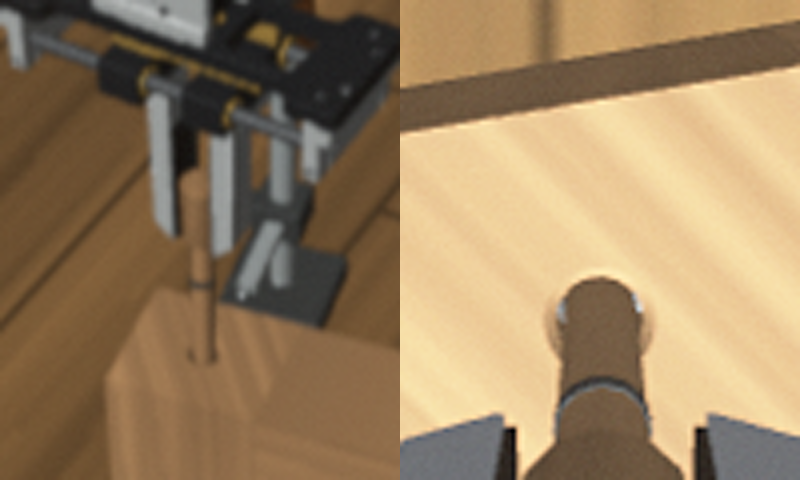

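Rod is in the hole, ring at scene (318,236), i.e. about 42 mm deep, with a 14 N stop. I'll press harder to make sure it's the bottom rather than a jam.

```bash
python3 - <<'E'
from h import *
for x,z in ((.5072,.159),(.5072,.157),(.5072,.155),(.5072,.153),(.5072,.151)):
    r.movel([x,.0138,z],feed=.03); r.sleep(.15)
    f=r.get_wrist_force(); print(z,np.round(f,1),np.round(r.get_ee_pos(),4),r.get_gripper_width()*94)
    if f[2]>38: break
print(r.get_time())
E
```

```text
0.159 [-3.8  0.2 14. ] [0.5078 0.0138 0.1623] 19.486815121093922
0.157 [-4.9  0.4 22.1] [0.5087 0.0137 0.1621] 19.543962228020465
0.155 [-5.8  0.6 26.7] [0.5103 0.0133 0.1618] 19.444512659735725
0.153 [-6.8  0.4 32.1] [0.5113 0.0133 0.1615] 20.059084125334344
0.151 [-8.8  1.4 39.1] [0.5122 0.0133 0.1613] 20.01077143077957
18.6333
```

```bash
python3 - <<'E'
from h import *
r.movel([.507,.0135,.1625],feed=.05); r.sleep(.2); print(np.round(r.get_wrist_force(),1),np.round(r.get_ee_pos(),4))
r.set_gripper(.5); r.sleep(.2); f0=np.array(r.get_wrist_force())
r.movel([.507,.0135,.225],feed=.2); r.set_gripper(0)
r.movel([.507,.0135,.204],feed=.1);z=.204
while z>.185:
    z-=.002; r.movel([.507,.0135,z],feed=.04); r.sleep(.1)
    f=np.array(r.get_wrist_force()); print(round(z,4),np.round(f,1),np.round(r.get_ee_pos(),4))
    if f[2]>16: break
r.movel([.507,.0135,.24],feed=.2)
r.movep([.44,.06,.29],quat(np.radians(-79))); r.set_gripper(.5); r.sleep(.2)
print(r.get_time())
import pickle
c=cam("wrist");pickle.dump(c,open("c4.pkl","wb")); w=r.grab_frame("wrist"); save("w4.png",w)
print([proj(c,p) for p in ([.424,.122,.135],[.507,.013,.197],[.484,.134,.175])])
S=cam("scene");s=r.grab_frame("scene");save("s4.png",s)
save("s4c.png",cv2.resize(s[165:275,268:368],None,fx=5,fy=5,interpolation=cv2.INTER_CUBIC))
E
```

```text
[ 0.5 -0.4  2.8] [0.5074 0.0134 0.1623]
0.202 [-0.2  0.2  1. ] [0.5073 0.0135 0.2024]
0.2 [ 0.8 -0.8 -0.7] [0.507  0.0135 0.2   ]
0.198 [1.1 0.4 6.6] [0.508  0.0134 0.1993]
0.196 [-0.5  1.1 11.1] [0.5094 0.0134 0.1991]
0.194 [-0.4  1.8 17.2] [0.5105 0.0134 0.199 ]
26.2083
[array([241.07128652, 231.93389495]), array([412.58032204, 158.17991464]), array([226.50767602, 156.58458155])]
```

View pics/s4c.png

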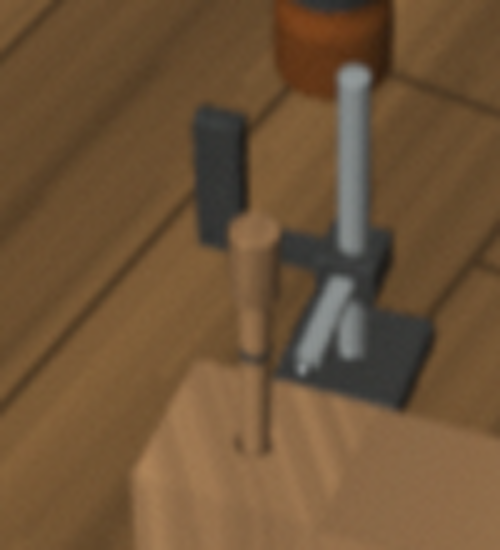

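View pics/w4.png

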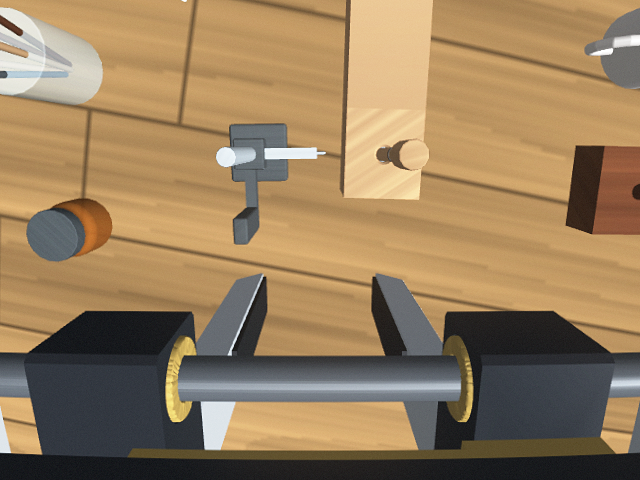

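Scene crop: ring at (319,236.4), shaft meets the timber at (319,256), pointer point at (328.6,238.6), tab top at (312,187). Wrist view: pointer point (325,153), tab top ~(241,230), clear space round the tab. Both force contacts give foot z≈0.039, so ring z≈0.134.

```bash
python3 - <<'E'
from h import *
import pickle
from scipy.optimize import least_squares
S=cam("scene");T=cam("top");c1=pickle.load(open("c1.pkl","rb"));c4=pickle.load(open("c4.pkl","rb"))
def multi(obs,x0):
    s=least_squares(lambda p:np.concatenate([proj(c,p)-np.array(o) for c,o in obs]),x0); return s.x,s.fun.round(1)
print("tip",multi([(S,(328.6,238.6)),(T,(314,258)),(c1,(317,187)),(c4,(325,153))],[.5,.07,.07]))
fr=np.array([.507,.0132])+.006*np.array([.54,-.84])
for z in (.08,.128,.131,.134): print(z,proj(S,[*fr,z]))
for z in (.065,.07,.075): print("tip z",z,proj(S,[.4965,.067,z]))
for z in (.130,.135,.14,.145): print("tab top",z,proj(S,[.425,.122,z]))
u=onz(c4,241,230,.137);print(u)
E
```

```text
tip (array([0.49734176, 0.06679092, 0.06748494]), array([-0. ,  0.3,  0.5, -0.7, -0.5,  0.4, -0.7, -0.2]))
0.08 [319.3478885  254.82428709]
0.128 [318.84629784 238.14973676]
0.131 [318.81402936 237.07663049]
0.134 [318.78164962 235.99977623]
tip z 0.065 [328.27190383 239.52641577]
tip z 0.07 [328.24720249 237.85630798]
tip z 0.075 [328.22236078 236.17709001]
tab top 0.13 [311.96422054 190.07694997]
tab top 0.135 [311.89620317 188.2926951 ]
tab top 0.14 [311.82783447 186.49897128]
tab top 0.145 [311.75911196 184.69570898]
[0.42604082 0.12200134 0.137     ]
```

```bash
python3 - <<'E'
from h import *
q=quat(np.radians(-78.6)); x,y=.4255,.122
r.movep([x,y,.19],q); r.movel([x,y,.099],feed=.12); r.sleep(.1)
print(np.round(r.get_wrist_force(),1)); r.set_gripper(0); print(r.get_gripper_width()*94,np.round(r.get_wrist_force(),1))
e0=np.array(r.get_ee_pos())
r.movel([x,y,.099+.0672],feed=.06); r.sleep(.2)
print(np.round(r.get_wrist_force(),1),np.array(r.get_ee_pos())-e0,r.get_time())
s=r.grab_frame("scene");t=r.grab_frame("top")
a=cv2.resize(s[165:275,268:368],(400,440),interpolation=cv2.INTER_CUBIC); b=cv2.resize(t[205:315,265:365],(400,440),interpolation=cv2.INTER_CUBIC)
save("g5.png",np.hstack([a,b]))
print(proj(cam("scene"),[.4973,.0668,.134]),proj(cam("top"),[.4973,.0668,.134]))
E
```

```text
[0.  0.1 0.2]
11.904617864557402 [-0.4  0.7  1.1]
[-1.3  1.3  3.1] [ 2.17777070e-05 -3.84006355e-05  6.75874228e-02] 29.9583
[328.20976707 215.84328673] [313.74939659 249.97668266]
```

View pics/g5.png

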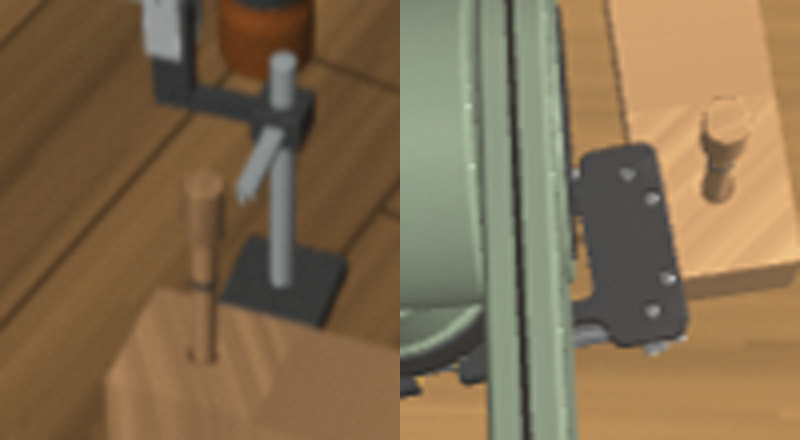

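```bash
python3 - <<'E'
from h import *
import pickle
x,y=.4255,.122
r.set_gripper(.45); r.sleep(.1); r.movel([x,y,.27],feed=.15)
r.movep([.42,.08,.30],quat(np.radians(-79))); r.sleep(.3)
c=cam("wrist");pickle.dump(c,open("c6.pkl","wb")); w=r.grab_frame("wrist"); s=r.grab_frame("scene"); t=r.grab_frame("top")
p=[.4973,.0668,.134]; out=[]
for im,cc,(W,H) in ((s,cam("scene"),(40,60)),(w,c,(40,60))):
    u,v=proj(cc,p); print(u,v); u0,v0=int(u)-25,int(v)-25; print(u0,v0); out.append(cv2.resize(im[v0:v0+60,u0:u0+40],(400,600),interpolation=cv2.INTER_CUBIC))
save("g6.png",np.hstack(out)); save("s6.png",s); save("w6.png",w); save("t6.png",t); print(r.get_time())
E
```

```text
328.20976706673986 215.84328673217416
303 190
355.8622883456776 132.97477902281835
330 107
32.4333
```

View pics/g6.png

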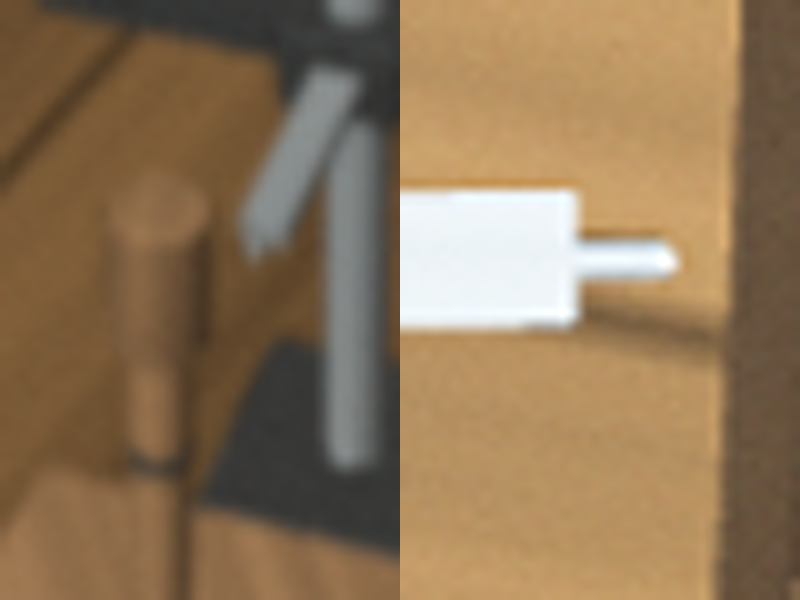

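```bash
python3 - <<'E'
from h import *
import pickle
S=cam("scene");c6=pickle.load(open("c6.pkl","rb"))
print(tri(S,(328.4,216.2),c6,(358,133.2)))
for z in (.128,.134,.14): print(z,proj(S,[.4973,.0668,z]),proj(c6,[.4973,.0668,z]),proj(c6,[.4977,.0648,z]))
t=cv2.imread("pics/t6.png"); print(proj(cam("top"),[.4973,.0668,.134]))
from scipy.optimize import least_squares
print(onz(c6,358,133.2,.134),onz(S,328.4,216.2,.134))
E
```

```text
(array([0.49791779, 0.06541652, 0.13443346]), np.float64(0.0011082342341032154))
0.128 [328.24068369 217.99275836] [355.23476015 133.15200905] [357.7613866  133.14420551]
0.134 [328.20976707 215.84328673] [355.86228835 132.97477902] [358.43304322 132.96695456]
0.14 [328.17863227 213.67932899] [356.51215147 132.79126728] [359.12860148 132.78342573]
[313.74939659 249.97668266]
[0.49745739 0.06509944 0.134     ] [0.49816309 0.06608594 0.134     ]
```

```bash
python3 -c "
from h import *
print(r.get_wrist_force(),r.get_time()); r.sign_off()"
```

```text
[ 0.34733874 -0.54253206  0.32706389] 32.4333
the job is handed in; nothing more can be done
```

I pushed the rod to the bottom of the hole, slid the gauge pointer up to the ring, let go, and handed the job in at 32.4 s. No verdict was reported.

- **Rod:** It met a firm stop about 41 mm down. It held at 39 N when gripped, moving about 1 mm (the arm also gave about 4 mm sideways), and again at 17 N when I pressed the shut fingers on its top. Both contacts put the foot at z ≈ 0.039 m and the ring at about 0.134 m. The scene camera gives the ring at about 0.133 m.
- **Pointer:** After release, the scene and wrist cameras put its point at z ≈ 0.134 m, with the two rays passing 1.1 mm apart. That is within about 1.5 mm of the ring; the limit is 4 mm.
- **Clear at the end:** The gripper was about 0.10 m above the gauge tab, with only about 0.5 N of noise on the wrist. I kept clear of the jars and mug, but did not measure their positions again at the end.
- **What disagreed:** The expected 2–4 N drag on the way in barely showed; I read 2 N or less until the stop. I therefore relied on the two firm-stop checks and the hole depth, which is within the 30–60 mm given.

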